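Scrape the ring blanks off the bench shovel into the round bowl

ROBOT

A 6-joint arm with a two-finger parallel gripper is mounted at the origin on the work surface. World frame = base frame: x ahead of the robot, y to its left, z up, the work surface at z = 0. Lengths are in m, angles in rad, forces in N, time in s.
With the tool pointing down it reaches from about 0.275 to 0.725 m from the base axis. Payload 15.9 kg.
Tool frame: the origin (TCP) lies at the very end of the fingers, on their centre line; the grasp point (between the pads) lies 19 mm behind it; z points along the fingers, y is the line along which they close (so a half turn about z gives the same grasp; the last joint's range is limited). The gripper opens to 85 mm and grips with 20 to 120 N. Pads are 22 mm wide; open, the fingers measure 114 mm over their backs; the gripper's body (76 mm by 85 mm) begins 54 mm behind the grasp point. The pads swing forward as they close: fully open they stand 13 mm farther back than shut.
Start: joints at [1.346, 0.213, -0.034, 1.323, 0, 1.571], TCP at [0.111, 0.487, 0.231] pointing down, gripper open.
Joint ranges: [-2.98, 2.98], [-0.74, 1.72], [-1.14, 1.35], [-2.1, 2.04], [-1.57, 1.44], [-3.14, 3.14]. Speed limits (rad/s): [1.89, 1.89, 2.39, 2.57, 3.14, 3.14].

INTERFACE

Orientations are given as [roll, pitch, yaw] about the fixed x, y, z axes, in that order (R = Rz(yaw) Ry(pitch) Rx(roll)).
In Python, from cell import env, viewer, job gives the robot as it stands.
- The arm moves only by the tool drive_tool, never from a script. Its argument "deltas" is a list of rows, each a list of 5 numbers: the shift along the tool's x, y, z in m, then the turn about the tool's z in rad, then the closure in counts, from 0 (fully open) to 255 (shut). In form: [[tx, ty, tz, turn, fingers], ...]. A call has 1 to 8 rows; each row shifts and turns the commanded pose from where the row before left it, along the tool's axes as they then stand; what a row does not reach is not made up. A row lasts 1/10 s, in which the tool goes at most 50 mm and 8.59 degrees, less where a joint would pass 70% of its speed; a pose out of reach is approached as far as the arm can. A call is refused whole if a number of a shift passes 0.05 or a number of a turn 0.15, either way. A call with a gripper value outside its range is refused whole. The fingers move at their own pace and stop on an object; the grip force is fixed at half the most. Time passes only in rows, so rows that do not move let the fingers close. It gives the time, the measured TCP pose, the force, the opening and the grip force at its end, in the units of the state.
- env.observe(): the state, without advancing time (a new reading comes with each control period).
- viewer.read_camera(name): name is "scene" or "top" or "wrist"; returns a dict with "pixels" (384x512x3 uint8, red, green, blue), "K" (3x3 intrinsics, pixels), "T" (4x4, takes a point from camera to world coordinates). Camera axes: x right, y up, looking along -z (the intrinsics and any distortion apply to the point x, -y, -z); pixel columns grow to the right and rows downward; lengths in m; the calibration is good to about 2 mm. A picture is of the moment at which its call begins. There is no depth.
- job.sign_off(): hands the job in; it is judged then, once.
The state is a dict: "time": time; "qpos": joint angles; "qvel": joint speeds; "joint_torque": joint torques, N m; "position": TCP position; "tool_rot": TCP orientation; "ft_force": force on the tool from outside, world axes, zero at the start; "ft_torque": the same for the moment, N m; "opening": opening from 0.0 (shut) to 1.0 (fully open); "grip_force": force on a finger pad.
Only numpy, scipy, OpenCV 4.12 (cv2) and the standard library are available. Lean on these libraries where they do the work, as an engineer would, in place of code of your own. Each camera call takes 0.05 s, during which the arm holds its last target. There are 200 camera calls.

TASK

Pick up the little bench shovel by its handle with the two brass rings on it, press the front edge of its blade down onto the rim of the round steel bowl (not the square tray), and tip it there so that both rings slide off into the bowl. Then stand the shovel back on the bench, level as it was, and let go.

Things in the scene. Friction and masses are not known exactly. Their poses are not given: they have to be found in the camera images.
- shovel_grip (a point): middle of the wooden handle of the shovel (250 g, loose, 188 mm long, standing level on blade and rear foot). Handle bar: along the shovel's x, 20 mm wide (y), 18 mm high, centre line 45 mm above the shovel's underside, free from 40 mm behind to 35 mm ahead of this point. x points from the handle to the blade's front edge, z up. Blade: 45 to 135 mm ahead of this point
- shovel_edge (a point): middle of the blade's front edge, on its underside: 135 mm ahead of shovel_grip, 45 mm below it; same axes. Blade: polished steel plate 70 mm wide, 90 mm long, 3 mm thick, with 14 mm side walls and a 30 mm back wall, open and flat at the front. Rings on it start to slide at a slope of 13 to 20 degrees, so carry it level; at 40 to 45 degrees they slide off readily
- bowl: round open steel bowl, fixed to the bench, near a lower square steel tray (140 mm, 28 mm high) (the two may have swapped places). Rim 50 mm high, 170 mm outside diameter, foot 148 mm, wall 4 mm, inner floor 5 mm above the bench; origin at the centre of its underside, z up. The 70 mm wide blade laid across the rim touches it along a chord some 75 mm from the bowl's centre
- ring_a: brass ring band, 26 mm outside and 20 mm inside diameter, 8 mm high, 15 g, lying loose and flat on the shovel's blade on its left (the shovel's +y) side; origin at the centre of its underside, z along the ring's axis
- ring_b: brass ring band, 26 mm outside and 20 mm inside diameter, 8 mm high, 15 g, lying loose and flat on the shovel's blade on its right (the shovel's -y) side; origin at the centre of its underside, z along the ring's axis

How it is judged:
By the outcome, as a careful person would: the job done as asked, in the order asked, and still so for the second after the job is handed in, with the robot touching nothing.
It also fails if it takes over 61 s, if anything falls off the work surface, if the arm or the gripper's body presses on something with over 40 N, if the wrist force passes 120 N, or if a joint passes its speed limit or range.

## Working session

There is one attempt and no reset: what is moved stays moved. The work goes in short steps, Python scripts to look and compute and a tool call to move; the robot and the scene stay as the last step left them, time stands still between calls to the robot, and variables do not carry over. Pictures are saved under pics/ and viewed, at most 10 in all, crops included, and the job is handed in when it is done.

Besides the shell and the picture viewer there is one more tool, called after "Emit:" by a JSON object that holds its "name" and its "arguments", one argument or row to a line. drive_tool: Moves the arm, as the interface text tells. Its arguments: {"type":"object","properties":{"deltas":{"type":"array"}},"required":["deltas"]}

```bash
mkdir -p pics; ls; cat > h.py <<'E'
import numpy as np, cv2
from cell import env, viewer, job
def snap(n,f,crop=None,s=1):
    c=viewer.read_camera(n); np.savez(f'pics/{f}.npz',**c)
    p=c['pixels'][:,:,::-1]
    if crop: p=p[crop[1]:crop[3],crop[0]:crop[2]]
    return cv2.resize(p,None,fx=s,fy=s,interpolation=cv2.INTER_CUBIC)
def ray(f,uv):
    c=np.load(f'pics/{f}.npz');d=np.linalg.inv(c['K'])@[uv[0],uv[1],1];d=c['T'][:3,:3]@(d*[1,-1,-1])
    return c['T'][:3,3],d/np.linalg.norm(d)
def onz(f,uv,z):
    o,d=ray(f,uv);return o+d*(z-o[2])/d[2]
def tri(a,b):
    A=np.zeros((3,3));B=np.zeros(3)
    R=[]
    for f,uv in (a,b):
        o,d=ray(f,uv);P=np.eye(3)-np.outer(d,d);A+=P;B+=P@o;R.append((P,o))
    x=np.linalg.solve(A,B);return x,[np.linalg.norm(P@(x-o)) for P,o in R]
E
python3 - <<'E'
from h import *
np.set_printoptions(precision=4,suppress=True)
s=env.observe()
for k,v in s.items(): print(k,np.round(v,4))
cv2.imwrite('pics/top0.png',snap('top','top0',s=1.5)); cv2.imwrite('pics/scene0.png',snap('scene','scene0',s=1.5))
for f in('top0','scene0'):
    c=np.load(f'pics/{f}.npz');print(c['K'],c['T'],c.files)
E
```

```text
pics
time 0.0
qpos [ 1.346   0.2134 -0.035   1.3235 -0.      1.5708]
qvel [ 0.0007 -0.0019 -0.0006 -0.0016  0.0006  0.0006]
joint_torque [ -0.0013 -68.616   48.7114   0.0175   0.0001  -0.    ]
position [0.1114 0.4871 0.2308]
tool_rot [-3.1405  0.      2.9168]
ft_force [-0.5343 -0.3632 -0.4739]
ft_torque [0.0473 0.0242 0.0159]
grip_force 0.0
opening 0.9996
[[471.4146   0.     256.9629]
 [  0.     471.4146 191.0484]
 [  0.       0.       1.    ]] [[-0.0143  0.9865 -0.1634  0.3334]
 [-0.9998 -0.0121  0.0143 -0.0131]
 [ 0.0121  0.1636  0.9865  1.1661]
 [ 0.      0.      0.      1.    ]] ['pixels', 'K', 'T']
[[377.451    0.     254.3441]
 [  0.     377.451  189.3701]
 [  0.       0.       1.    ]] [[ 0.0576 -0.5667  0.8219  1.1847]
 [ 0.9981  0.0505 -0.0351 -0.028 ]
 [-0.0216  0.8224  0.5686  0.5397]
 [ 0.      0.      0.      1.    ]] ['pixels', 'K', 'T']
```

View pics/top0.png

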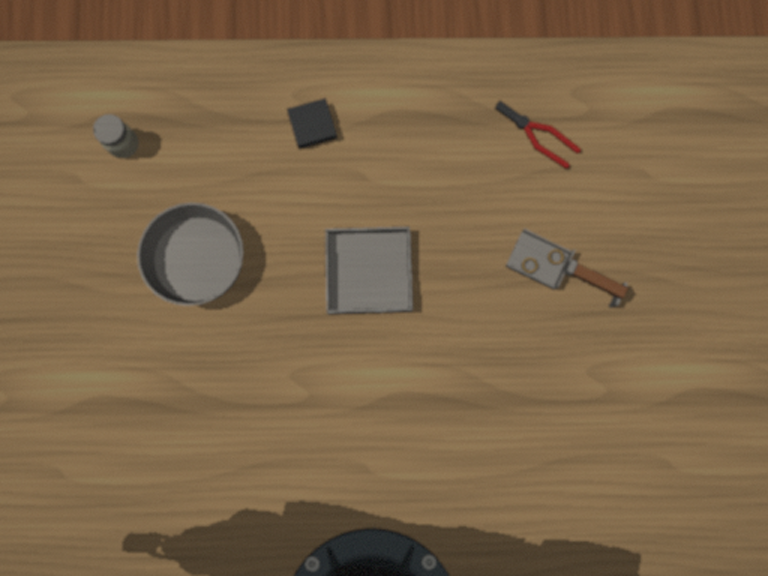

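View pics/scene0.png

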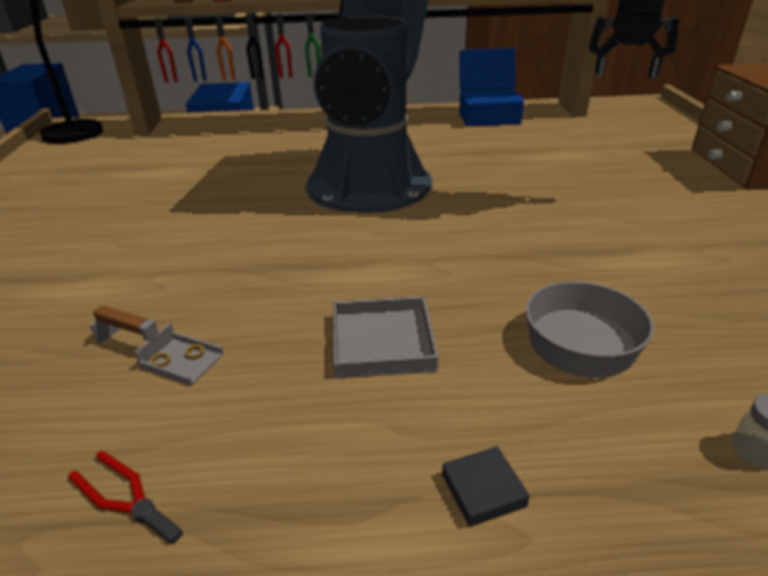

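```bash
python3 - <<'E'
from h import *
t=np.load('pics/top0.npz')['pixels'][:,:,::-1];s=np.load('pics/scene0.npz')['pixels'][:,:,::-1]
a=cv2.resize(t[145:211,330:430],None,fx=7,fy=7,interpolation=cv2.INTER_CUBIC)
b=cv2.resize(s[195:265,50:160],None,fx=7,fy=7,interpolation=cv2.INTER_CUBIC)
cv2.imwrite('pics/a.png',a);cv2.imwrite('pics/b.png',b)
E
```

```text
(no output)
```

View pics/a.png

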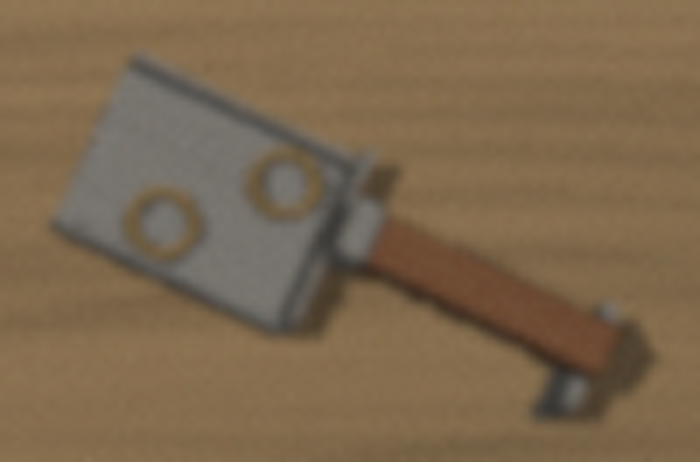

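View pics/b.png

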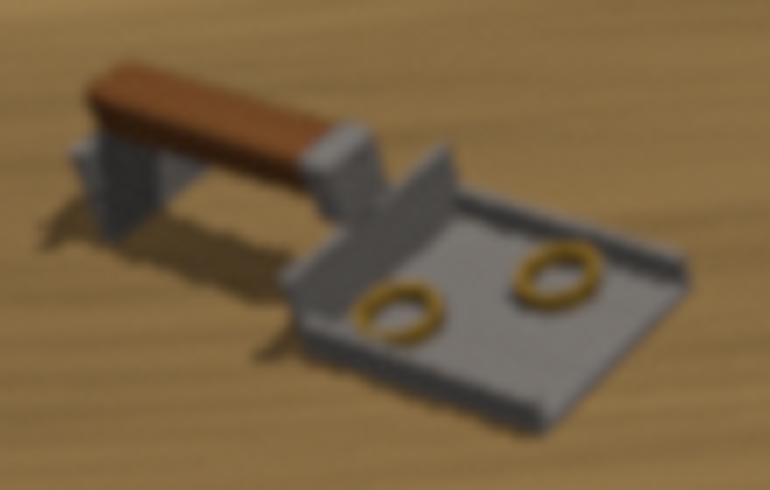

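```bash
cat >> h.py <<'E'
def proj(f,P):
    c=np.load(f'pics/{f}.npz');P=np.atleast_2d(P);q=(P-c['T'][:3,3])@c['T'][:3,:3]*[1,-1,-1]
    q=q@c['K'].T;return q[:,:2]/q[:,2:]
E
python3 - <<'E'
from h import *
from scipy.optimize import least_squares
np.set_printoptions(precision=4,suppress=True)
T=lambda u,v:('top0',(330+(u+.5)/7-.5,145+(v+.5)/7-.5))
S=lambda u,v:('scene0',(50+(u+.5)/7-.5,195+(v+.5)/7-.5))
pts=dict(hfR=(T(390,213),S(303,165)),hfL=(T(372,262),S(335,125)),hrR=(T(622,330),S(92,95)),hrL=(T(602,375),S(128,62)),
 eR=(T(130,58),S(543,432)),eL=(T(57,226),S(688,280)))
for k,v in pts.items():
    x,e=tri(*v);print(k,x,np.round(e,4))
a=np.linspace(0,6.283,200)
def f(p):
    P=np.c_[p[0]+p[3]*np.cos(a),p[1]+p[3]*np.sin(a),0*a+p[2]]
    t=proj('top0',P);s=proj('scene0',P);d=lambda x:(x+.5)/1.5-.5
    return np.array([t[:,0].min()-d(138),t[:,0].max()-d(243),t[:,1].min()-d(203),s[:,0].min()-d(526),s[:,0].max()-d(651),s[:,1].min()-d(284)])
r=least_squares(f,[.4,.2,.05,.085],x_scale=.01);print(r.x,r.fun)
for n,u,v in(('tray',327,228),('tray',411,312)): print(n,onz('top0',((u+.5)/1.5-.5,(v+.5)/1.5-.5),.028))
E
```

```text
hfR [ 0.5535 -0.3397  0.0511] [0.0007 0.0007]
hfL [ 0.5365 -0.3333  0.0523] [0.0006 0.0006]
hrR [ 0.5115 -0.4171  0.0503] [0.0012 0.0012]
hrL [ 0.4962 -0.4099  0.0511] [0.0001 0.0001]
eR [ 0.6218 -0.2635  0.0024] [0.0002 0.0002]
eL [ 0.5596 -0.2334  0.0034] [0.0005 0.0005]
[0.5775 0.284  0.0451 0.0836] [ 0.6297  0.01    0.2577 -0.039   0.578  -0.1323]
tray [0.6217 0.066  0.028 ]
tray [ 0.48   -0.0701  0.028 ]
```

```bash
cat >> h.py <<'E'
from scipy.spatial.transform import Rotation as Ro
def plan(tgt,yaw,n):
    s=env.observe();p=np.array(s['position']);y=s['tool_rot'][2]
    dy=(yaw-y+np.pi)%(2*np.pi)-np.pi
    print('now',p.round(4),round(y,4),'t',round(s['time'],2))
    for i in range(n):
        R=Ro.from_euler('xyz',[np.pi,0,y+dy*i/n]).as_matrix()
        print(np.r_[R.T@(np.array(tgt)-p)/n,-dy/n].round(4).tolist())
E
python3 -c "
from h import *
plan([.5285,-.3674,.2],1.087,24)"
```

```text
now [0.1114 0.4871 0.2309] 2.9168 t 0.1
[-0.0249, -0.0308, 0.0013, 0.0762]
[-0.0272, -0.0288, 0.0013, 0.0762]
[-0.0293, -0.0267, 0.0013, 0.0762]
[-0.0312, -0.0244, 0.0013, 0.0762]
[-0.033, -0.0219, 0.0013, 0.0762]
[-0.0346, -0.0194, 0.0013, 0.0762]
[-0.0359, -0.0167, 0.0013, 0.0762]
[-0.0371, -0.0139, 0.0013, 0.0762]
[-0.0381, -0.011, 0.0013, 0.0762]
[-0.0388, -0.0081, 0.0013, 0.0762]
[-0.0393, -0.0051, 0.0013, 0.0762]
[-0.0396, -0.0021, 0.0013, 0.0762]
[-0.0396, 0.0009, 0.0013, 0.0762]
[-0.0394, 0.0039, 0.0013, 0.0762]
[-0.039, 0.0069, 0.0013, 0.0762]
[-0.0384, 0.0099, 0.0013, 0.0762]
[-0.0375, 0.0128, 0.0013, 0.0762]
[-0.0364, 0.0156, 0.0013, 0.0762]
[-0.0351, 0.0183, 0.0013, 0.0762]
[-0.0336, 0.0209, 0.0013, 0.0762]
[-0.0319, 0.0234, 0.0013, 0.0762]
[-0.0301, 0.0258, 0.0013, 0.0762]
[-0.028, 0.028, 0.0013, 0.0762]
[-0.0258, 0.0301, 0.0013, 0.0762]
```

Emit:
{"name": "drive_tool", "arguments": {
  "deltas": [
    [-0.025,-0.031,0.001,0.076,0],
    [-0.027,-0.029,0.001,0.076,0],
    [-0.029,-0.027,0.001,0.076,0],
    [-0.031,-0.024,0.001,0.076,0],
    [-0.033,-0.022,0.001,0.076,0],
    [-0.035,-0.019,0.001,0.076,0],
    [-0.036,-0.017,0.001,0.076,0],
    [-0.037,-0.014,0.001,0.076,0]
  ]
}}

```text
time: 0.9
position: [0.2506, 0.2008, 0.2232]
tool_rot: [3.142, 0.0, 2.306]
ft_force: [1.4, 1.3, -0.2]
opening: 1.002
grip_force: 0.0
```

Emit:
{"name": "drive_tool", "arguments": {
  "deltas": [
    [-0.038,-0.011,0.001,0.076,0],
    [-0.039,-0.008,0.001,0.076,0],
    [-0.039,-0.005,0.001,0.076,0],
    [-0.04,-0.002,0.001,0.076,0],
    [-0.04,0.001,0.001,0.076,0],
    [-0.039,0.004,0.001,0.076,0],
    [-0.039,0.007,0.001,0.076,0],
    [-0.038,0.01,0.001,0.076,0]
  ]
}}

```text
time: 1.7
position: [0.3912, -0.0834, 0.2151]
tool_rot: [-3.141, -0.0, 1.697]
ft_force: [0.6, 0.6, 0.7]
opening: 1.002
grip_force: 0.0
```

Emit:
{"name": "drive_tool", "arguments": {
  "deltas": [
    [-0.037,0.013,0.001,0.076,0],
    [-0.036,0.016,0.001,0.076,0],
    [-0.035,0.018,0.001,0.076,0],
    [-0.034,0.021,0.001,0.076,0],
    [-0.032,0.023,0.001,0.076,0],
    [-0.03,0.026,0.001,0.076,0],
    [-0.028,0.028,0.001,0.076,0],
    [-0.026,0.03,0.001,0.076,0]
  ]
}}

```text
time: 2.5
position: [0.5316, -0.3666, 0.2068]
tool_rot: [-3.141, -0.0, 1.09]
ft_force: [0.3, -0.1, 1.1]
opening: 1.006
grip_force: 0.0
```

```bash
python3 -c "
from h import *
plan([.5285,-.3674,.2],1.087,2)
cv2.imwrite('pics/w1.png',snap('wrist','w1',s=1.5))
c=np.load('pics/w1.npz');print(c['T'].round(3))
print(env.observe()['qpos'])
for P in ([.5285,-.3674,.051],[.545,-.3365,.051],[.504,-.4135,.051],[.5907,-.2485,.003]): print(proj('w1',P)*1.5)
"
```

```text
now [ 0.5316 -0.3666  0.2068] 1.0896 t 2.5
[-0.0011, -0.0012, 0.0034, 0.0013]
[-0.0011, -0.0012, 0.0034, 0.0013]
[[ 0.886  0.445  0.131  0.564]
 [-0.463  0.85   0.249 -0.304]
 [-0.    -0.281  0.96   0.348]
 [ 0.     0.     0.     1.   ]]
[-6.07573775e-01  5.43049798e-01  3.77134794e-01  1.40604190e+00
 -1.01587197e-03  1.45138569e+00]
[[379.12978498 264.49473336]]
[[379.47148784 218.01864997]]
[[378.78898947 328.45722206]]
[[379.21018359  82.11817583]]
```

View pics/w1.png

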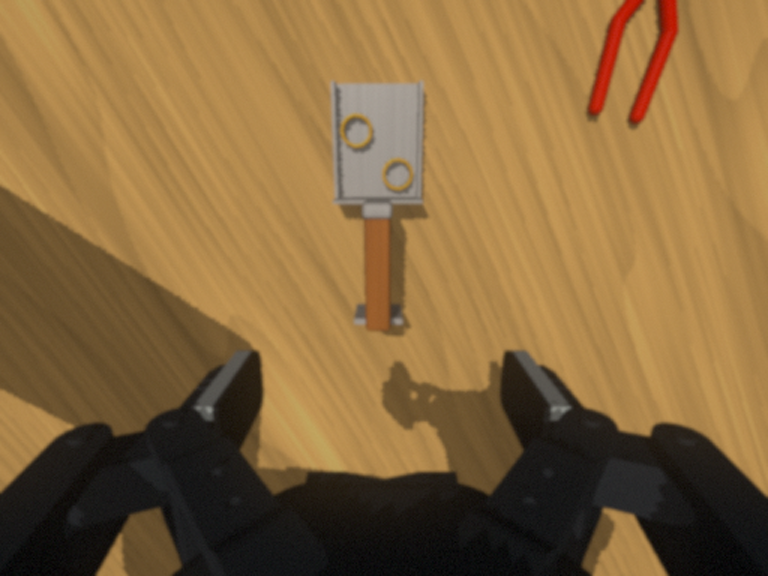

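Emit:
{"name": "drive_tool", "arguments": {
  "deltas": [
    [-0.002,-0.003,0.03,0,0],
    [0,0,0.04,0,0],
    [0,0,0.04,0,0],
    [0,0,0.04,0,0],
    [0,0,0.02,0,0],
    [0,0,0.01,0,0],
    [0,0,0,0,0]
  ]
}}

```text
time: 3.25
position: [0.5271, -0.3651, 0.0262]
tool_rot: [-3.14, -0.0, 1.093]
ft_force: [-1.2, 0.2, 0.0]
opening: 0.999
grip_force: 0.0
```

Emit:
{"name": "drive_tool", "arguments": {
  "deltas": [
    [0,0,0,0,100],
    [0,0,0,0,150],
    [0,0,0,0,170],
    [0,0,0,0,180],
    [0,0,0,0,180],
    [0,0,0,0,180],
    [0,0,0,0,180]
  ]
}}

```text
time: 3.95
position: [0.5277, -0.3655, 0.0273]
tool_rot: [-3.142, 0.0, 1.093]
ft_force: [0.6, 0.1, -0.9]
opening: 0.297
grip_force: 0.0
```

Emit:
{"name": "drive_tool", "arguments": {
  "deltas": [
    [0,0,0,0,190],
    [0,0,0,0,190],
    [0,0,0,0,195],
    [0,0,0,0,195]
  ]
}}

```text
time: 4.35
position: [0.5278, -0.3656, 0.0273]
tool_rot: [3.141, 0.0, 1.093]
ft_force: [1.7, 0.5, -0.1]
opening: 0.232
grip_force: 0.3
```

Emit:
{"name": "drive_tool", "arguments": {
  "deltas": [
    [0,0,0,0,200],
    [0,0,0,0,200],
    [0,0,0,0,200]
  ]
}}

```text
time: 4.65
position: [0.5278, -0.3657, 0.0274]
tool_rot: [3.141, 0.0, 1.093]
ft_force: [0.3, -0.8, 2.9]
opening: 0.23
grip_force: 41.9
```

Emit:
{"name": "drive_tool", "arguments": {
  "deltas": [
    [0,0,0,0,255],
    [0,0,0,0,255],
    [0,0,0,0,255],
    [0,0,0,0,255]
  ]
}}

```text
time: 5.05
position: [0.5278, -0.3656, 0.0275]
tool_rot: [3.141, 0.0, 1.093]
ft_force: [-0.7, -0.3, 5.8]
opening: 0.221
grip_force: 58.6
```

Emit:
{"name": "drive_tool", "arguments": {
  "deltas": [
    [0,0,-0.002,0,255],
    [0,0,-0.003,0,255],
    [0,0,-0.005,0,255],
    [0,0,-0.005,0,255],
    [0,0,-0.005,0,255],
    [0,0,0,0,255]
  ]
}}

```text
time: 5.65
position: [0.5282, -0.3658, 0.0482]
tool_rot: [3.14, 0.0, 1.093]
ft_force: [-0.3, -0.7, -2.9]
opening: 0.216
grip_force: 58.6
```

```bash
python3 -c "
from h import *
plan([.5775,.05,.11],1.571,2)
print(env.observe()['ft_torque'],env.observe()['ft_force'])
a=snap('scene','s1',(40,175,170,265),4.5);cv2.imwrite('pics/s1.png',a)
"
```

```text
now [ 0.5282 -0.3658  0.0482] 1.0928 t 5.65
[0.196, -0.0737, -0.0309, -0.2391]
[0.2078, -0.0252, -0.0309, -0.2391]
[-0.07070423  0.11700365  0.03656057] [-0.32612911 -0.65693523 -2.92711083]
```

View pics/s1.png

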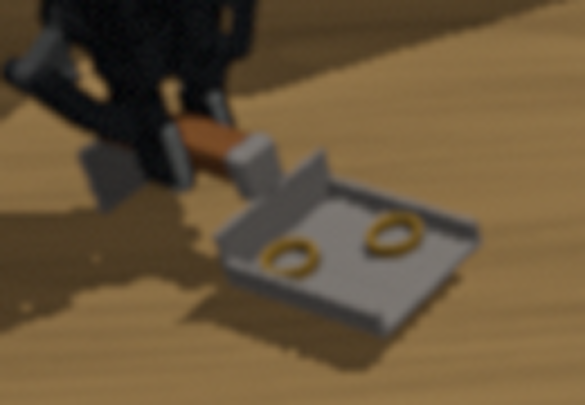

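```bash
python3 -c "
from h import *
f=lambda p:((proj('s1',p)-[40,175]+.5)*4.5-.5).round(1)
for z in(.0,.011,.017,.0225,.03): print(z,f([.6218,-.2635,z]),f([.5596,-.2334,z]))
plan([.5777,.046,.1],1.571,16)
"
```

```text
0.0 [[395.5 371.5]] [[487.4 275.1]]
0.011 [[390.2 353.7]] [[483.1 257.7]]
0.017 [[387.3 343.8]] [[480.8 248.1]]
0.0225 [[384.6 334.7]] [[478.7 239.2]]
0.03 [[380.9 322.2]] [[475.7 227. ]]
now [ 0.528  -0.3657  0.0478] 1.0928 t 5.7
[0.0243, -0.0091, -0.0033, -0.0299]
[0.0245, -0.0083, -0.0033, -0.0299]
[0.0248, -0.0076, -0.0033, -0.0299]
[0.025, -0.0069, -0.0033, -0.0299]
[0.0252, -0.0061, -0.0033, -0.0299]
[0.0254, -0.0054, -0.0033, -0.0299]
[0.0255, -0.0046, -0.0033, -0.0299]
[0.0256, -0.0038, -0.0033, -0.0299]
[0.0257, -0.0031, -0.0033, -0.0299]
[0.0258, -0.0023, -0.0033, -0.0299]
[0.0259, -0.0015, -0.0033, -0.0299]
[0.0259, -0.0008, -0.0033, -0.0299]
[0.0259, 0.0, -0.0033, -0.0299]
[0.0259, 0.0008, -0.0033, -0.0299]
[0.0259, 0.0016, -0.0033, -0.0299]
[0.0258, 0.0023, -0.0033, -0.0299]
```

```bash
cat >> h.py <<'E'
def plant(tgt,yaw,vmax=.03,dv=.008):
    s=env.observe();p=np.array(s['position']);y=s['tool_rot'][2];tgt=np.array(tgt)
    dy=(yaw-y+np.pi)%(2*np.pi)-np.pi;D=np.linalg.norm(tgt-p)
    n=1
    while True:
        w=np.minimum(np.minimum(np.arange(1,n+1),np.arange(n,0,-1))*dv,vmax)
        if w.sum()>=D:break
        n+=1
    w/=w.sum();print('now',p.round(4),round(y,4),n);c=0
    for wi in w:
        R=Ro.from_euler('xyz',[np.pi,0,y+dy*c]).as_matrix()
        print(np.r_[R.T@(tgt-p)*wi,-dy*wi].round(4).tolist());c+=wi
E
python3 -c "
from h import *
plant([.5775,.075,.108],1.571)"
```

```text
now [ 0.528  -0.3657  0.0478] 1.0928 18
[0.0073, -0.0028, -0.0011, -0.0084]
[0.0146, -0.0054, -0.0021, -0.0168]
[0.022, -0.0078, -0.0032, -0.0252]
[0.0277, -0.0091, -0.004, -0.0315]
[0.028, -0.0082, -0.004, -0.0315]
[0.0283, -0.0073, -0.004, -0.0315]
[0.0285, -0.0064, -0.004, -0.0315]
[0.0287, -0.0055, -0.004, -0.0315]
[0.0288, -0.0046, -0.004, -0.0315]
[0.0289, -0.0037, -0.004, -0.0315]
[0.029, -0.0028, -0.004, -0.0315]
[0.0291, -0.0019, -0.004, -0.0315]
[0.0292, -0.001, -0.004, -0.0315]
[0.0292, -0.0, -0.004, -0.0315]
[0.0292, 0.0009, -0.004, -0.0315]
[0.0233, 0.0014, -0.0032, -0.0252]
[0.0155, 0.0014, -0.0021, -0.0168]
[0.0077, 0.0008, -0.0011, -0.0084]
```

Emit:
{"name": "drive_tool", "arguments": {
  "deltas": [
    [0,0,-0.007,0,255],
    [0,0,-0.014,0,255],
    [0,0,-0.018,0,255],
    [0,0,-0.014,0,255],
    [0,0,-0.007,0,255],
    [0,0,0,0,255]
  ]
}}

```text
time: 6.3
position: [0.5281, -0.3658, 0.1083]
tool_rot: [3.14, 0.0, 1.093]
ft_force: [0.6, -0.7, -1.2]
opening: 0.222
grip_force: 58.7
```

```bash
python3 -c "
from h import *
plant([.5775,.075,.108],1.571)"
```

```text
now [ 0.5281 -0.3658  0.1083] 1.0928 18
[0.0073, -0.0028, 0.0, -0.0084]
[0.0146, -0.0055, 0.0, -0.0168]
[0.022, -0.0078, 0.0, -0.0252]
[0.0277, -0.0091, 0.0, -0.0315]
[0.028, -0.0082, 0.0, -0.0315]
[0.0283, -0.0073, 0.0, -0.0315]
[0.0285, -0.0064, 0.0, -0.0315]
[0.0287, -0.0055, 0.0, -0.0315]
[0.0288, -0.0046, 0.0, -0.0315]
[0.0289, -0.0037, 0.0, -0.0315]
[0.0291, -0.0028, 0.0, -0.0315]
[0.0291, -0.0019, 0.0, -0.0315]
[0.0292, -0.001, 0.0, -0.0315]
[0.0292, -0.0, 0.0, -0.0315]
[0.0292, 0.0009, 0.0, -0.0315]
[0.0233, 0.0014, 0.0, -0.0252]
[0.0155, 0.0013, 0.0, -0.0168]
[0.0077, 0.0008, 0.0, -0.0084]
```

Emit:
{"name": "drive_tool", "arguments": {
  "deltas": [
    [0.007,-0.003,0,-0.008,255],
    [0.015,-0.005,0,-0.017,255],
    [0.022,-0.008,0,-0.025,255],
    [0.028,-0.009,0,-0.032,255],
    [0.028,-0.008,0,-0.032,255],
    [0.028,-0.007,0,-0.032,255],
    [0.028,-0.006,0,-0.032,255]
  ]
}}

```text
time: 7.0
position: [0.5462, -0.2012, 0.1067]
tool_rot: [-3.14, -0.0, 1.274]
ft_force: [0.1, 0.5, -2.9]
opening: 0.223
grip_force: 58.7
```

Emit:
{"name": "drive_tool", "arguments": {
  "deltas": [
    [0.029,-0.006,0,-0.031,255],
    [0.029,-0.005,0,-0.031,255],
    [0.029,-0.004,0,-0.031,255],
    [0.029,-0.003,0,-0.031,255],
    [0.029,-0.002,0,-0.031,255],
    [0.029,-0.001,0,-0.031,255],
    [0.029,0,0,-0.031,255]
  ]
}}

```text
time: 7.7
position: [0.5671, 0.002, 0.1067]
tool_rot: [-3.14, -0.0, 1.491]
ft_force: [0.0, 0.9, -1.6]
opening: 0.223
grip_force: 58.8
```

Emit:
{"name": "drive_tool", "arguments": {
  "deltas": [
    [0.029,0.001,0,-0.031,255],
    [0.023,0.001,0,-0.025,255],
    [0.016,0.001,0,-0.017,255],
    [0.008,0.001,0,-0.008,255],
    [0,0,0,0,255],
    [0,0,0,0,255]
  ]
}}

```text
time: 8.3
position: [0.576, 0.0748, 0.1072]
tool_rot: [-3.141, 0.0, 1.568]
ft_force: [-0.4, -1.3, -2.1]
opening: 0.223
grip_force: 58.8
```

```bash
python3 -c "
from h import *
print(env.observe()['position'],env.observe()['tool_rot'],env.observe()['time'])
w=snap('wrist','w2');s=snap('scene','s2',(200,100,456,292),2)
t=snap('top','t2',(70,110,326,270),1)
cv2.imwrite('pics/c2.png',np.hstack([cv2.resize(w,(512,384))[:, 120:400],s]))
print(w.shape,s.shape)
"
```

```text
[0.57599454 0.07477066 0.10716852] [-3.14131930e+00  2.82995570e-04  1.56823848e+00] 8.3
(384, 512, 3) (384, 512, 3)
```

View pics/c2.png

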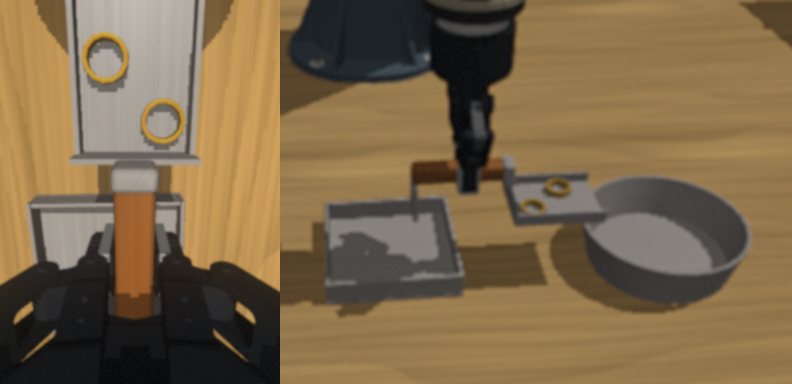

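Emit:
{"name": "drive_tool", "arguments": {
  "deltas": [
    [0.001,0,0.005,0,255],
    [0.002,0,0.008,0,255],
    [0,0,0.007,0,255],
    [0,0,0.004,0,255],
    [0,0,0.002,0,255],
    [0,0,0,0,255],
    [0,0,0,0,255]
  ]
}}

```text
time: 9.15
position: [0.5763, 0.0783, 0.0815]
tool_rot: [3.141, -0.0, 1.569]
ft_force: [0.3, 0.1, -2.8]
opening: 0.224
grip_force: 58.8
```

Emit:
{"name": "drive_tool", "arguments": {
  "deltas": [
    [0,0,0.001,0,255],
    [0,0,0.001,0,255],
    [0,0,0.001,0,255],
    [0,0,0,0,255],
    [0,0,0,0,255]
  ]
}}

```text
time: 9.65
position: [0.5762, 0.0783, 0.0783]
tool_rot: [-3.142, 0.0, 1.569]
ft_force: [0.3, -0.1, -3.0]
opening: 0.219
grip_force: 58.8
```

Emit:
{"name": "drive_tool", "arguments": {
  "deltas": [
    [0,0,0.001,0,255],
    [0,0,0,0,255],
    [0,0,0.001,0,255],
    [0,0,0,0,255]
  ]
}}

```text
time: 10.05
position: [0.5764, 0.0783, 0.0764]
tool_rot: [3.141, -0.0, 1.569]
ft_force: [0.2, -1.5, 1.2]
opening: 0.223
grip_force: 59.3
```

Emit:
{"name": "drive_tool", "arguments": {
  "deltas": [
    [0,0,0.001,0,255],
    [0,0,0,0,255],
    [0,0,0,0,255]
  ]
}}

```text
time: 10.35
position: [0.5764, 0.0783, 0.0755]
tool_rot: [3.141, -0.0, 1.569]
ft_force: [0.7, -2.3, 5.2]
opening: 0.224
grip_force: 59.7
```

Emit:
{"name": "drive_tool", "arguments": {
  "deltas": [
    [0,0,-0.001,0,200],
    [0,0,0,0,199],
    [0,0,0,0,199]
  ]
}}

```text
time: 10.65
position: [0.5762, 0.0785, 0.0763]
tool_rot: [-3.142, -0.0, 1.569]
ft_force: [0.8, 0.5, 1.1]
opening: 0.224
grip_force: 59.3
```

Emit:
{"name": "drive_tool", "arguments": {
  "deltas": [
    [0,0,0,0,198],
    [0,0,0,0,198],
    [0,0,0,0,198]
  ]
}}

```text
time: 10.95
position: [0.5762, 0.0784, 0.0763]
tool_rot: [-3.142, -0.0, 1.569]
ft_force: [1.3, 1.2, 0.0]
opening: 0.225
grip_force: 43.7
```

Emit:
{"name": "drive_tool", "arguments": {
  "deltas": [
    [0,0,0,0,197],
    [0,0,0,0,197],
    [0,0,0,0,197]
  ]
}}

```text
time: 11.25
position: [0.5761, 0.0783, 0.0763]
tool_rot: [-3.141, 0.0, 1.569]
ft_force: [1.0, 1.7, -0.8]
opening: 0.227
grip_force: 27.7
```

Emit:
{"name": "drive_tool", "arguments": {
  "deltas": [
    [0,0,0,0,196],
    [0,0,0,0,196],
    [0,0,0,0,196]
  ]
}}

```text
time: 11.55
position: [0.5761, 0.0782, 0.0762]
tool_rot: [-3.141, 0.0, 1.569]
ft_force: [1.1, -1.6, -0.4]
opening: 0.232
grip_force: 11.5
```

Emit:
{"name": "drive_tool", "arguments": {
  "deltas": [
    [0.002,0,-0.003,0,196],
    [0.002,0,-0.006,0,196],
    [0,0,-0.003,0,196],
    [0,0,0,0,196],
    [0,0,0,0,196]
  ]
}}

```text
time: 12.05
position: [0.5762, 0.0823, 0.0884]
tool_rot: [3.141, 0.0, 1.569]
ft_force: [0.3, -1.2, -2.5]
opening: 0.231
grip_force: 11.3
```

```bash
python3 -c "
from h import *
F=[];
w=snap('wrist','w3');s=snap('scene','s3',(270,150,400,250),4)
for i in range(5):
    o=env.observe();F.append(np.r_[o['ft_force'],o['ft_torque']]);viewer.read_camera('top')
print(np.mean(F,0).round(3))
cv2.imwrite('pics/c3.png',np.hstack([w[:400,120:400],s[:384]]))
"
```

```text
[ 1.050e-01  5.800e-02 -2.524e+00 -9.800e-02 -3.400e-02  1.000e-03]
```

View pics/c3.png

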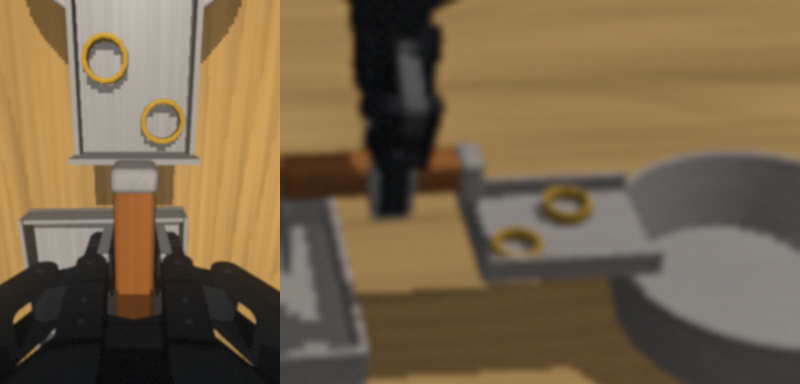

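Emit:
{"name": "drive_tool", "arguments": {
  "deltas": [
    [0,0,0,0,195.7],
    [0,0,0,0,195.7],
    [0,0,0,0,195.7]
  ]
}}

```text
time: 12.7
position: [0.5762, 0.0823, 0.0884]
tool_rot: [3.142, -0.0, 1.569]
ft_force: [0.3, -0.9, -2.3]
opening: 0.233
grip_force: 6.5
```

```bash
cat >> h.py <<'E'
def chk(f):
    """shift of the blade (in px) in the wrist picture against w2, by phase of the back-wall strip"""
    a=np.load('pics/w2.npz')['pixels'];b=viewer.read_camera('wrist');np.savez(f'pics/{f}.npz',**b);b=b['pixels']
    t=a[148:200,190:318]
    r=cv2.matchTemplate(b[100:300,185:323],t,cv2.TM_CCOEFF_NORMED);_,m,_,l=cv2.minMaxLoc(r)
    t2=a[25:85,195:310];r=cv2.matchTemplate(b[0:200,190:320],t2,cv2.TM_CCOEFF_NORMED);_,m2,_,l2=cv2.minMaxLoc(r)
    print('wall dv',l[1]+100-148,round(m,2),'ring dv',l2[1]-25,round(m2,2))
    F=[]
    for i in range(2):
        o=env.observe();F.append(np.r_[o['ft_force'],o['ft_torque']]);viewer.read_camera('top')
    print(np.mean(F,0).round(3),'grip',round(float(o['grip_force']),2),o['position'],round(o['time'],2))
E
python3 -c "
from h import *
chk('w4')"
```

```text
wall dv 2 0.78 ring dv 9 0.8
[ 0.407  0.087 -2.139  0.033  0.041  0.009] grip 6.49 [0.57620522 0.08232612 0.08831617] 12.8
```

Emit:
{"name": "drive_tool", "arguments": {
  "deltas": [
    [0.003,0,-0.006,0,195.7],
    [0.003,0,-0.006,0,195.7],
    [0.003,0,-0.005,0,195.7],
    [0.003,0,-0.005,0,195.7],
    [0,0,0,0,195.6],
    [0,0,0,0,195.6]
  ]
}}

```text
time: 13.45
position: [0.5764, 0.0944, 0.1105]
tool_rot: [3.141, -0.0, 1.569]
ft_force: [0.9, -0.9, -1.5]
opening: 0.234
grip_force: 5.0
```

```bash
python3 -c "
from h import *
chk('w5')"
```

```text
wall dv 2 0.43 ring dv 28 0.49
[ 0.746 -0.218 -1.133  0.029 -0.11  -0.08 ] grip 5.05 [0.57624138 0.09422944 0.11019767] 13.55
```

Emit:
{"name": "drive_tool", "arguments": {
  "deltas": [
    [0.003,0,-0.005,0,195.6],
    [0.004,0,-0.005,0,195.6],
    [0.004,0,-0.005,0,195.6],
    [0.004,0,-0.005,0,195.6],
    [0.004,0,-0.004,0,195.6],
    [0.004,0,-0.004,0,195.6],
    [0,0,0,0,195.6]
  ]
}}

```text
time: 14.3
position: [0.5766, 0.118, 0.1389]
tool_rot: [3.141, -0.0, 1.569]
ft_force: [0.5, -1.0, -1.2]
opening: 0.236
grip_force: 4.9
```

```bash
python3 -c "
from h import *
chk('w6')
w=np.load('pics/w6.npz')['pixels'][:,:,::-1];s=snap('scene','s6',(250,110,400,250),3.5)
w=np.vstack([w,np.zeros((200,512,3),np.uint8)])
cv2.imwrite('pics/c6.png',np.hstack([w[:490,120:390],s[:490]]))
"
```

```text
wall dv 30 0.44 ring dv -23 0.36
[ 0.495 -0.184 -0.746  0.065 -0.109  0.001] grip 4.93 [0.57637816 0.11741337 0.13834329] 14.4
```

View pics/c6.png

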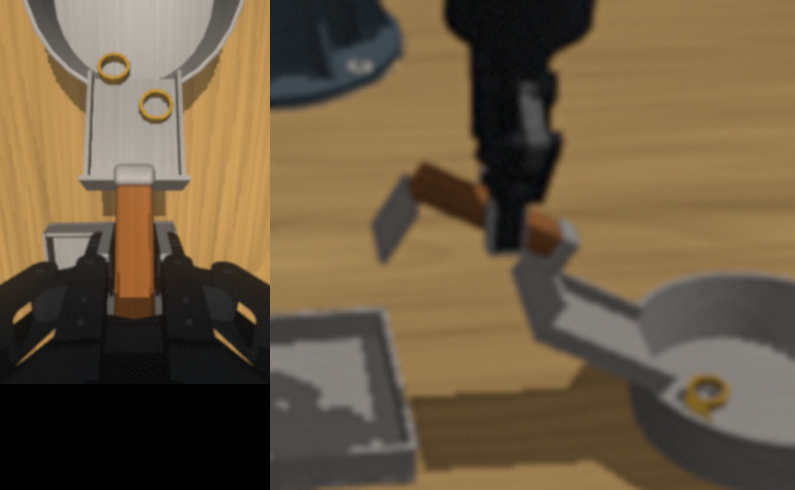

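Emit:
{"name": "drive_tool", "arguments": {
  "deltas": [
    [0.005,0,-0.004,0,195.6],
    [0.005,0,-0.004,0,195.6],
    [0.005,0,-0.004,0,195.5],
    [0.005,0,-0.003,0,195.5],
    [0,0,0,0,195.5],
    [0,0,0,0,195.5],
    [0,0,0,0,195.5],
    [0,0,0,0,195.5]
  ]
}}

```text
time: 15.3
position: [0.5762, 0.1372, 0.1532]
tool_rot: [-3.141, 0.0, 1.569]
ft_force: [0.1, -0.3, -2.4]
opening: 0.231
grip_force: 3.3
```

```bash
python3 -c "
from h import *
chk('w7')
p=np.load('pics/w7.npz')['pixels'];snap('top','t7')
def brass(p):
    h=cv2.cvtColor(p,cv2.COLOR_RGB2HSV);m=((h[...,0]>17)&(h[...,0]<27)&(h[...,1]>150)&(h[...,2]>110)).astype(np.uint8)
    n,l,st,c=cv2.connectedComponentsWithStats(m);return [(st[i,4],c[i].round().tolist()) for i in range(1,n) if st[i,4]>8]
print(brass(np.load('pics/w6.npz')['pixels']));print(brass(p));print(brass(np.load('pics/t7.npz')['pixels']),brass(np.load('pics/top0.npz')['pixels']))
print(proj('w7',[[.5775,.284,.01],[.5775,.209,.05]]))
"
```

```text
wall dv 38 0.39 ring dv 48 0.25
[ 0.231  1.058 -1.671  0.169 -0.057 -0.008] grip 3.25 [0.57625725 0.13715073 0.15319546] 15.4
[(np.int32(246), [233.0, 67.0]), (np.int32(280), [276.0, 105.0])]
[(np.int32(150), [266.0, 43.0]), (np.int32(151), [239.0, 51.0])]
[] []
[[256.3228996   25.1354798 ]
 [256.72055299 108.57711741]]
```

Emit:
{"name": "drive_tool", "arguments": {
  "deltas": [
    [0,0,0,0,198],
    [0,0,0,0,255],
    [0,0,0,0,255],
    [0,0,-0.01,0,255],
    [0,0,-0.02,0,255],
    [0,0,-0.015,0,255],
    [0,0,-0.005,0,255],
    [0,0,0,0,255]
  ]
}}

```text
time: 16.3
position: [0.5767, 0.1374, 0.2041]
tool_rot: [3.14, -0.0, 1.569]
ft_force: [1.0, 0.1, -2.4]
opening: 0.224
grip_force: 60.8
```

```bash
python3 -c "
from h import *
p=snap('wrist','w8');snap('scene','s8');t=snap('top','t8')
# ring pos
for uv in ((266,43),(239,51)): print('ring',onz('w7',uv,.009))
plant([.558,-.310,.203],1.09,.04,.012)
cv2.imwrite('pics/c8.png',np.hstack([p[:,110:400],cv2.resize(t[110:240,70:250],None,fx=2.7,fy=2.95)]))
"
```

```text
ring [0.58674034 0.26915271 0.009     ]
ring [0.56083002 0.26230686 0.009     ]
now [0.576  0.1372 0.2026] 1.5688 14
[-0.0116, -0.0004, -0.0, 0.0124]
[-0.0231, -0.0006, -0.0, 0.0248]
[-0.0347, -0.0, -0.0, 0.0371]
[-0.0386, 0.0014, -0.0, 0.0413]
[-0.0385, 0.003, -0.0, 0.0413]
[-0.0383, 0.0046, -0.0, 0.0413]
[-0.0381, 0.0061, -0.0, 0.0413]
[-0.0378, 0.0077, -0.0, 0.0413]
[-0.0375, 0.0093, -0.0, 0.0413]
[-0.037, 0.0108, -0.0, 0.0413]
[-0.0366, 0.0123, -0.0, 0.0413]
[-0.0324, 0.0124, -0.0, 0.0371]
[-0.0213, 0.0091, -0.0, 0.0248]
[-0.0105, 0.0048, -0.0, 0.0124]
```

View pics/c8.png

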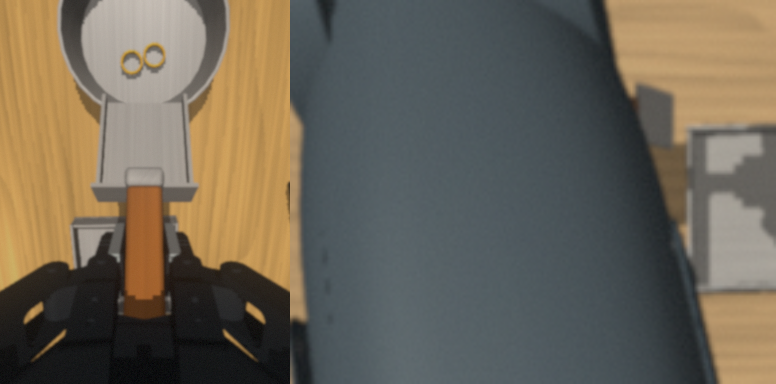

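Emit:
{"name": "drive_tool", "arguments": {
  "deltas": [
    [-0.012,0,0,0.012,255],
    [-0.023,-0.001,0,0.025,255],
    [-0.035,0,0,0.037,255],
    [-0.039,0.001,0,0.041,255],
    [-0.038,0.003,0,0.041,255],
    [-0.038,0.005,0,0.041,255],
    [-0.038,0.006,0,0.041,255]
  ]
}}

```text
time: 17.15
position: [0.5668, -0.0885, 0.2029]
tool_rot: [-3.141, 0.0, 1.328]
ft_force: [-0.5, 0.8, -2.3]
opening: 0.219
grip_force: 60.8
```

Emit:
{"name": "drive_tool", "arguments": {
  "deltas": [
    [-0.038,0.008,0,0.041,255],
    [-0.038,0.009,0,0.041,255],
    [-0.037,0.011,0,0.041,255],
    [-0.037,0.012,0,0.041,255],
    [-0.032,0.012,0,0.037,255],
    [-0.021,0.009,0,0.025,255],
    [-0.01,0.005,0,0.012,255],
    [0,0,0,0,255]
  ]
}}

```text
time: 17.95
position: [0.5581, -0.3112, 0.2026]
tool_rot: [-3.141, 0.0, 1.091]
ft_force: [0.2, 1.1, -2.1]
opening: 0.223
grip_force: 60.7
```

```bash
python3 -c "
from h import *
p=np.array([.576,.1372,.2026]);y=1.5688
d=np.array([np.cos(y),np.sin(y),0])
for th in(30,35,40,45,50):
    t=np.radians(th);G=p+[0,0,.0175]
    f=lambda a,b:G+d*(a*np.cos(t)+b*np.sin(t))+np.array([0,0,1])*(-a*np.sin(t)+b*np.cos(t))
    print(th,proj('w8',[f(.135,-.042),f(.045,-.015)]).round(1).tolist(),f(.135,-.045).round(4))
s=env.observe();print(s['position'],s['tool_rot'],s['time'],s['grip_force'])
"
```

```text
30 [[254.5, 77.1], [254.8, 176.7]] [0.5762 0.2316 0.1136]
35 [[254.4, 90.4], [254.8, 180.7]] [0.5762 0.222  0.1058]
40 [[254.4, 103.3], [254.8, 185.0]] [0.5761 0.2117 0.0989]
45 [[254.4, 115.9], [254.7, 189.5]] [0.5761 0.2008 0.0928]
50 [[254.4, 128.2], [254.7, 194.3]] [0.5761 0.1895 0.0878]
[ 0.55808619 -0.31121197  0.20256132] [-3.14063041e+00  1.64345956e-04  1.09068032e+00] 17.95 60.73228597640991
```

Emit:
{"name": "drive_tool", "arguments": {
  "deltas": [
    [0,0,0.01,0,255],
    [0,0,0.025,0,255],
    [0,0,0.03,0,255],
    [0,0,0.02,0,255],
    [0,0,0.01,0,255],
    [0,0,0,0,255],
    [0,0,0.002,0,255],
    [0,0,0.002,0,255]
  ]
}}

```text
time: 18.75
position: [0.5595, -0.31, 0.1055]
tool_rot: [3.14, 0.0, 1.093]
ft_force: [0.6, 0.3, -2.8]
opening: 0.224
grip_force: 60.6
```

Emit:
{"name": "drive_tool", "arguments": {
  "deltas": [
    [0,0,0.001,0,255],
    [0,0,0.001,0,255],
    [0,0,0.001,0,255],
    [0,0,0,0,255]
  ]
}}

```text
time: 19.15
position: [0.5593, -0.3108, 0.103]
tool_rot: [3.139, 0.001, 1.092]
ft_force: [-4.6, -3.3, 12.6]
opening: 0.222
grip_force: 62.7
```

Emit:
{"name": "drive_tool", "arguments": {
  "deltas": [
    [0,0,-0.001,0,198],
    [0,0,0,0,197],
    [0,0,0,0,197],
    [-0.006,0,0.005,0,197],
    [-0.005,0,0.004,0,197],
    [-0.005,0,0.004,0,197],
    [0,0,0,0,197]
  ]
}}

```text
time: 19.85
position: [0.5513, -0.3248, 0.0893]
tool_rot: [3.141, 0.0, 1.092]
ft_force: [-0.7, -2.1, 2.1]
opening: 0.227
grip_force: 26.6
```

Emit:
{"name": "drive_tool", "arguments": {
  "deltas": [
    [-0.005,0,0.004,0,197],
    [-0.004,0,0.005,0,197],
    [-0.004,0,0.005,0,197],
    [-0.004,0,0.005,0,197],
    [0,0,0,0,197]
  ]
}}

```text
time: 20.35
position: [0.5429, -0.3393, 0.0692]
tool_rot: [-3.14, -0.0, 1.092]
ft_force: [-0.4, -0.4, 1.1]
opening: 0.228
grip_force: 25.7
```

Emit:
{"name": "drive_tool", "arguments": {
  "deltas": [
    [-0.004,0,0.005,0,197],
    [-0.003,0,0.005,0,197],
    [-0.003,0,0.005,0,197],
    [-0.003,0,0.005,0,197],
    [-0.003,0,0.006,0,197],
    [-0.002,0,0.005,0,197],
    [0,0,0,0,197]
  ]
}}

```text
time: 21.05
position: [0.5348, -0.3552, 0.0384]
tool_rot: [-3.141, -0.0, 1.092]
ft_force: [-0.1, -0.6, -0.4]
opening: 0.233
grip_force: 25.4
```

Emit:
{"name": "drive_tool", "arguments": {
  "deltas": [
    [-0.002,0,0.004,0,197],
    [-0.001,0,0.003,0,197],
    [-0.001,0,0.002,0,197],
    [0,0,0,0,197]
  ]
}}

```text
time: 21.45
position: [0.5334, -0.3586, 0.03]
tool_rot: [-3.141, -0.0, 1.093]
ft_force: [0.7, 1.0, -0.0]
opening: 0.231
grip_force: 25.4
```

Emit:
{"name": "drive_tool", "arguments": {
  "deltas": [
    [0,0,0.001,0,197],
    [0,0,0.001,0,197],
    [0,0,0,0,197],
    [0,0,0,0,197]
  ]
}}

```text
time: 21.85
position: [0.5336, -0.3588, 0.0296]
tool_rot: [3.141, 0.0, 1.093]
ft_force: [-5.6, 3.0, 17.6]
opening: 0.227
grip_force: 27.6
```

Emit:
{"name": "drive_tool", "arguments": {
  "deltas": [
    [0,0,0.001,0,197],
    [0,0,0,0,197],
    [0,0,0,0,197]
  ]
}}

```text
time: 22.15
position: [0.5335, -0.3588, 0.0295]
tool_rot: [3.14, 0.0, 1.093]
ft_force: [-10.8, 6.7, 30.0]
opening: 0.23
grip_force: 29.2
```

Emit:
{"name": "drive_tool", "arguments": {
  "deltas": [
    [0,0,-0.001,0,197],
    [0,0,-0.001,0,197],
    [0,0,0,0,196],
    [0,0,0,0,195],
    [0,0,0,0,190],
    [0,0,0,0,180],
    [0,0,0,0,150],
    [0,0,0,0,100]
  ]
}}

```text
time: 22.95
position: [0.5335, -0.3587, 0.0292]
tool_rot: [-3.142, -0.0, 1.093]
ft_force: [0.5, 0.2, 0.6]
opening: 0.568
grip_force: 0.0
```

Emit:
{"name": "drive_tool", "arguments": {
  "deltas": [
    [0,0,0,0,50],
    [0,0,0,0,0],
    [0,0,0,0,0],
    [0,0,0,0,0],
    [0,0,-0.01,0,0],
    [0,0,-0.04,0,0],
    [0,0,-0.04,0,0],
    [0,0,-0.04,0,0]
  ]
}}

```text
time: 23.75
position: [0.5332, -0.3585, 0.1617]
tool_rot: [3.141, 0.0, 1.093]
ft_force: [-0.0, -0.7, -0.2]
opening: 1.0
grip_force: 0.0
```

Emit:
{"name": "drive_tool", "arguments": {
  "deltas": [
    [0,0,-0.04,0,0],
    [-0.02,0,-0.01,0,0],
    [0,0,0,0,0],
    [0,0,0,0,0]
  ]
}}

```text
time: 24.15
position: [0.5241, -0.3765, 0.2095]
tool_rot: [3.141, -0.0, 1.092]
ft_force: [0.2, 0.5, 0.7]
opening: 1.001
grip_force: 0.0
```

```bash
python3 -c "
from h import *
s=snap('scene','s9');snap('top','t9');snap('wrist','w9')
# compare shovel in scene with start: best shift & score of handle+blade template
a=np.load('pics/scene0.npz')['pixels'];b=np.load('pics/s9.npz')['pixels']
t=a[200:258,58:152];r=cv2.matchTemplate(b[180:280,40:180],t,cv2.TM_CCOEFF_NORMED);print(cv2.minMaxLoc(r)[1],np.array(cv2.minMaxLoc(r)[3])-[18,20])
a=np.load('pics/top0.npz')['pixels'];b=np.load('pics/t9.npz')['pixels']
t=a[150:206,334:424];r=cv2.matchTemplate(b[130:230,314:450],t,cv2.TM_CCOEFF_NORMED);print(cv2.minMaxLoc(r)[1],np.array(cv2.minMaxLoc(r)[3])-[20,20])
h=cv2.cvtColor(np.load('pics/s9.npz')['pixels'],cv2.COLOR_RGB2HSV)
m=((h[...,0]>15)&(h[...,0]<28)&(h[...,1]>150)&(h[...,2]>90)).astype(np.uint8);n,l,st,c=cv2.connectedComponentsWithStats(m)
print([(st[i,4],c[i].round()) for i in range(1,n) if st[i,4]>12],proj('s9',[[.5867,.269,.009],[.5608,.2623,.009]]))
o=env.observe();print(o['position'],o['ft_force'],o['time'],o['opening'])
"
```

```text
0.928078293800354 [3 1]
0.8326627016067505 [-3 -2]
[(np.int32(24), array([379., 224.]))] [[382.79379836 228.129045  ]
 [375.77122196 220.57610559]]
[ 0.52408178 -0.37574457  0.20846569] [-1.05886011  0.53017958  0.01238382] 24.3 1.001451386364016
```

```bash
python3 -c "
from h import *
print(job.sign_off())"
```

```text
the job is handed in; nothing more can be done
None
```

The job is handed in at about 24 s: both rings are in the round bowl, and the shovel is standing on the bench within about 1 cm of its starting spot. I released it and raised the gripper clear. I saw the rings in the bowl in a camera picture, but checked that the shovel is level only by matching the final images to the starting ones and by the force when it touched down.

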